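Line up removed panel gauges by size on the staging board

ROBOT

A 6-joint arm with a two-finger parallel gripper is mounted at the origin on the work surface. World frame = base frame: x ahead of the robot, y to its left, z up, the work surface at z = 0. Lengths are in mm, angles in rad, forces in N, time in s.
With the tool pointing down it reaches from about 350 to 775 mm from the base axis. Payload 7.3 kg.
Tool frame: the origin (TCP) lies at the very end of the fingers, on their centre line; the grasp point (between the pads) lies 19 mm behind it (pinch_z is the distance from the TCP to the grasp point, in mm); z points along the fingers, y is the direction in which the jaws open and shut (so a half turn about z gives the same grasp; the last joint's range is limited). The gripper opens to 92 mm and grips with 3 to 60 N. Pads are 19 mm wide; open, the fingers measure 130 mm over their backs; the gripper's body (75 mm by 190 mm) begins 47 mm behind the grasp point.
Start: joints at [1.135, 0.342, 1.524, -0, 1.275, -0.146], TCP at [150.009, 503.132, 226.741] pointing down, gripper open.
Joint ranges: [-2.53, 2.53], [-0.77, 2.02], [0.04, 2.7], [-1, 4.14], [0.28, 2.66], [-3.11, 3.11]. Speed limits (rad/s): [2.57, 2.57, 3.14, 3.14, 3.14, 3.14].

INTERFACE

Orientations are given as [roll, pitch, yaw] about the fixed x, y, z axes, in that order (R = Rz(yaw) Ry(pitch) Rx(roll)).
In Python, from plant import * gives the robot as it stands.
- The arm moves only by the tool step_arm, never from a script. Its argument "moves" is one flat list of numbers, 7 for each row, row after row: the shift along the tool's x, y, z scaled (see below), then the turn, a rotation vector about the tool's x, y, z scaled (see below), then the closure, from -1 (fully open) to 1 (shut). A call has 1 to 8 rows; each row shifts and turns the pose as measured when the row begins, along the tool's axes as they then stand; what a row does not reach is not made up. The controller multiplies each number of a shift by 2 cm and each number of a turn by 4 degrees. A row lasts 1/12 s, in which the tool goes at most 41.7 mm and 7.16 degrees, less where a joint would pass 70% of its speed; a pose out of reach is approached as far as the arm can. A call with a number of a shift or a turn outside -1 to 1 is refused whole. A call with a gripper value outside its range is refused whole. The fingers move at their own pace and stop on an object; the grip force is fixed at half the most. Time passes only in rows, so rows that do not move let the fingers close. It gives the time, the measured TCP pose, the force and the opening at its end, in the units of the state.
- get_obs(): the state, without advancing time (a new reading comes with each control period).
- capture(name): name is "scene" or "top"; returns the picture (480x640x3 uint8, red, green, blue); there is no depth.
- get_calibration(name): a dict with "mtx" (3x3 intrinsics, pixels), "eye" and "orientation" of the camera in the world. Camera axes: x right, y down, z forward; pixel columns grow to the right and rows downward; lengths in mm; the calibration is good to about 2 mm. A picture is of the moment at which its call begins. get_calibration takes no time and is no camera call.
- close_job(): hands the job in, once; it reports no verdict.
The state is a dict: "time": time; "joint_positions": joint angles; "dq": joint speeds; "tau": joint torques, N m; "tool_pos": TCP position; "tcp_rot": TCP orientation; "contact_force": force on the tool from outside, world axes, zero at the start; "moment": the same for the moment, N m; "grip_width": finger opening in mm.
Only numpy, scipy, OpenCV 4.12 (cv2) and the standard library are available. Lean on these libraries where they do the work, as an engineer would, in place of code of your own. Each camera call takes 0.05 s, during which the arm holds its last target.

TASK

Line up the four loose panel gauges on the marks of the blue staging board in order of size, dial face up and each centred on its own mark: the largest on the orange mark at one end, the next largest on the mark beside it, and so on down to the smallest on the mark at the other end. Set each one down rather than dropping it and let go of it, and leave the screwdriver and the amber lamp where they are.

Things in the scene. Friction and masses are not known exactly. Their poses are not given: they have to be found in the camera images.
- gauge_64: The largest of four loose round panel gauges: an upright black cylinder 64 mm in diameter and 45 mm tall, with a grey rim around a black dial with white ticks and needle on top. Stands face up on the bench. Origin: centre of its underside; z up through the dial. Can be gripped across its diameter from any side.
- gauge_54: The second largest of four loose round panel gauges: an upright black cylinder 54 mm in diameter and 45 mm tall, with a grey rim around a black dial with white ticks and needle on top. Stands face up on the bench. Origin: centre of its underside; z up through the dial. Can be gripped across its diameter from any side.
- gauge_44: The third largest of four loose round panel gauges: an upright black cylinder 44 mm in diameter and 45 mm tall, with a grey rim around a black dial with white ticks and needle on top. Stands face up on the bench. Origin: centre of its underside; z up through the dial. Can be gripped across its diameter from any side.
- gauge_34: The smallest of four loose round panel gauges: an upright black cylinder 34 mm in diameter and 45 mm tall, with a grey rim around a black dial with white ticks and needle on top. Stands face up on the bench. Origin: centre of its underside; z up through the dial. Can be gripped across its diameter from any side.
- mark_orange: Filled orange disc at one end of the row (which end differs from start to start): the place for the largest gauge. 72 mm across, flat on the blue staging board (fixed, 90 x 370 mm, 6 mm thick). The four marks stand in a straight row along the board, centres 90 mm apart. Origin: its centre on the board top, 6 mm above the bench; y axis along the row.
- mark_mid_a: White ring with a white centre dot, one of the two inner marks of the row; it may be the one next to the orange disc or the one next to the other end. 72 mm across, flat on the blue staging board (fixed, 90 x 370 mm, 6 mm thick). The four marks stand in a straight row along the board, centres 90 mm apart. Origin: its centre on the board top, 6 mm above the bench; y axis along the row.
- mark_mid_b: White ring with a white centre dot, the other inner mark of the row; it may be the one next to the orange disc or the one next to the other end. 72 mm across, flat on the blue staging board (fixed, 90 x 370 mm, 6 mm thick). The four marks stand in a straight row along the board, centres 90 mm apart. Origin: its centre on the board top, 6 mm above the bench; y axis along the row.
- mark_end: White ring with a white centre dot at the end of the row away from the orange disc. 72 mm across, flat on the blue staging board (fixed, 90 x 370 mm, 6 mm thick). The four marks stand in a straight row along the board, centres 90 mm apart. Origin: its centre on the board top, 6 mm above the bench; y axis along the row.
- screwdriver: Bystander: loose red-handled screwdriver, 150 mm long and under 35 mm high, lying on the bench along its own x axis. Origin: underside near the middle of its length. Not to be moved.
- lamp: Bystander: loose indicator lamp standing upright on the bench, grey base 26 mm in diameter with an amber lens on top, 30 mm tall in all. Origin: centre of its underside. Not to be moved.

How it is judged:
By the outcome, as a careful person would: the job done as asked, in the order asked, and still so for the second after the job is handed in, with the robot touching nothing.
It also fails if it takes over 112 s, if anything falls off the work surface, if the arm or the gripper's body presses on something with over 40 N, if the wrist force passes 120 N, or if a joint passes its speed limit or range.

## Working session

There is one attempt and no reset: what is moved stays moved. The work goes in short steps, Python scripts to look and compute and a tool call to move; the robot and the scene stay as the last step left them, time stands still between calls to the robot, and variables do not carry over. Pictures are saved under pics/ and viewed, and the job is handed in when it is done.

Besides the shell and the picture viewer there is one more tool, called after "Emit:" as a command line: name --argument value ..., lists and objects as JSON in quotes. step_arm: Moves the arm, as the interface text tells. Shifts and turns lie within -1 to 1; 1 stands for 2 cm of shift or 4 degrees of turn. Its arguments: {"type":"object","properties":{"moves":{"type":"array"}},"required":["moves"]}

```bash
ls; mkdir -p pics
python3 - <<'E'
from plant import *
import cv2
print(get_obs())
for n in("scene","top"):
    print(n,get_calibration(n)); cv2.imwrite(f"pics/{n}0.png",capture(n)[:,:,::-1])
E
```

```text
pics
{'time': 0.0, 'joint_positions': array([ 1.13501047e+00,  3.42724353e-01,  1.52503610e+00, -2.25752638e-05,
        1.27539512e+00, -1.46021937e-01]), 'dq': array([-2.07689994e-04, -1.41960161e-03, -7.11482900e-05,  1.77630286e-05,
        8.59250669e-04,  1.38659451e-03]), 'tau': array([-5.28955716e-04, -4.31245065e+01, -2.44221389e+01,  7.17392145e-02,
        5.58249000e-02, -9.34702939e-05]), 'tool_pos': array([149.8248471 , 502.7330129 , 226.03745885]), 'tcp_rot': array([-3.14004323e+00, -2.06052747e-04,  2.85183517e+00]), 'contact_force': array([ 0.1338357 ,  0.22305051, -1.13183112]), 'moment': array([-0.01900072,  0.01269628,  0.07712497]), 'grip_width': 92.04846806118849}
scene {'mtx': array([[478.56575561,   0.        , 322.06225799],
       [  0.        , 478.56575561, 241.50255294],
       [  0.        ,   0.        ,   1.        ]]), 'eye': array([ 996.99748051, -260.93108332,  751.92718227]), 'orientation': array([-2.4946829 ,  0.01037851,  1.01217627])}
top {'mtx': array([[564.98846079,   0.        , 330.24925934],
       [  0.        , 564.98846079, 234.73744727],
       [  0.        ,   0.        ,   1.        ]]), 'eye': array([ 409.44399151,   -7.704593  , 1213.12755093]), 'orientation': array([-3.05164228,  0.00509845, -1.55366277])}
```

View pics/top0.png

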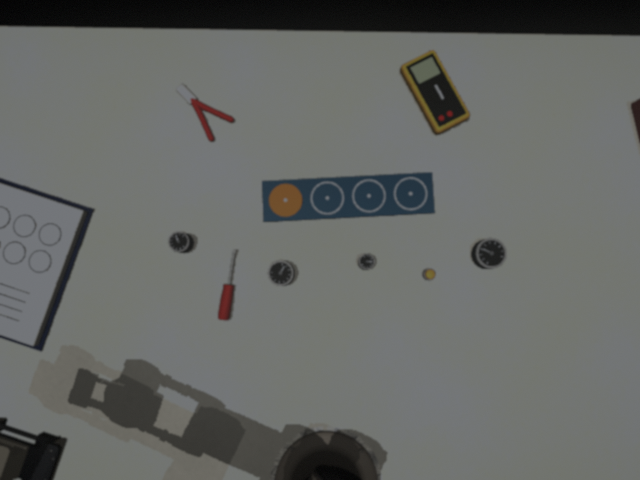

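View pics/scene0.png

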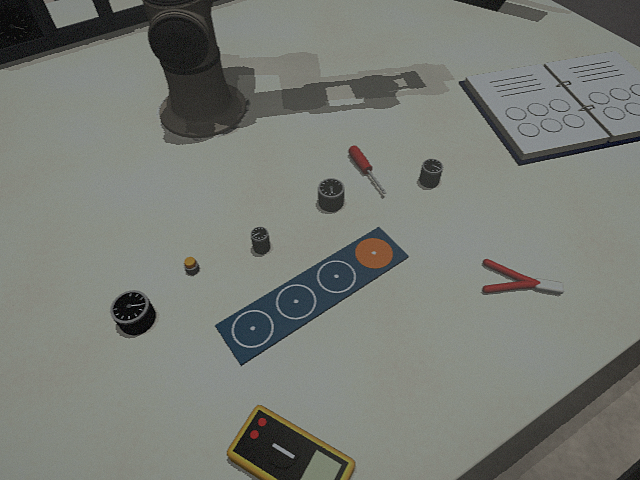

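```bash
cat > h.py <<'E'
import numpy as np, cv2
from scipy.spatial.transform import Rotation as R
from plant import *
def ray(n,uv,z):
    c=get_calibration(n); d=R.from_euler('xyz',c['orientation']).as_matrix()@np.linalg.inv(c['mtx'])@[uv[0],uv[1],1]
    e=np.array(c['eye']); return (e+d*(z-e[2])/d[2])[:2]
def proj(n,p):
    c=get_calibration(n); q=c['mtx']@R.from_euler('xyz',c['orientation']).as_matrix().T@(np.array(p)-c['eye']); return q[:2]/q[2]
E
python3 - <<'E'
from h import *
t=cv2.imread("pics/top0.png"); s=cv2.imread("pics/scene0.png")
def row(im,cs,w=26,k=4): return np.hstack([cv2.resize(im[v-w:v+w,u-w:u+w],None,fx=k-.2,fy=k-.2,interpolation=cv2.INTER_CUBIC) for u,v in cs])
a=row(t,[(489,253),(283,272),(182,242),(367,261)]);b=row(s,[(133,312),(331,194),(431,172),(260,239)])
cv2.imwrite("pics/z0.png",np.clip(np.vstack([a,b])*1.5,0,255).astype(np.uint8)[:, :800])
# board marks
for n,im in(("top",t),("scene",s)):
    hsv=cv2.cvtColor(im,cv2.COLOR_BGR2HSV)
    o=cv2.inRange(hsv,(5,120,80),(20,255,255)); N,_,st,ce=cv2.connectedComponentsWithStats(o)
    for i in range(1,N):
        if st[i,4]>30: print(n,'orange',st[i],ce[i],ray(n,ce[i],6))
    b=cv2.inRange(hsv,(95,80,30),(125,255,255)); 
    cs,h=cv2.findContours(b,cv2.RETR_CCOMP,cv2.CHAIN_APPROX_NONE)
    for i,c in enumerate(cs):
        if len(c)>30:
            m=cv2.moments(c); p=(m['m10']/m['m00'],m['m01']/m['m00']); print(n,'blue',h[0][i][3],m['m00'],p,ray(n,p,6), cv2.fitEllipse(c)[0])
E
```

```text
top orange [411  86  58  46 126] [436.99206349 115.06349206] [ 784.58408605 -228.37865446]
top orange [270 184  32  32 783] [285.2605364  199.76372925] [592.3554143   98.69445976]
top blue -1 130.5 (54.6066411238825, 306.4086845466155) [355.44141642 583.70047527] (56.038021087646484, 300.9814147949219)
top blue -1 556.0 (326.77338129496405, 197.54406474820144) [598.6566168   9.1956614] (326.771728515625, 197.5422821044922)
top blue -1 563.0 (368.46358792184725, 195.4316163410302) [604.73000821 -80.68438153] (368.463134765625, 195.4331512451172)
top blue -1 554.0 (410.078219013237, 193.13628158844764) [ 611.19918583 -170.39237189] (410.08673095703125, 193.1337127685547)
top blue -1 4.0 (11.75, 184.0) [617.16485936 692.97145597] (18.111774444580078, 186.07763671875)
top blue -1 6386.0 (347.6618383964923, 196.803867835891) [601.00601542 -35.84870811] (347.7698974609375, 196.79867553710938)
top blue 27 1078.0 (284.97495361781074, 199.78308596165738) [592.30316178  99.30995321] (284.97265625, 199.77313232421875)
top blue 27 1037.0 (326.7884924461587, 197.6046287367406) [598.52515163   9.1
[... 1103 characters left out ...]
7971159 -54.01203866] (302.60382080078125, 298.0816650390625)
scene blue 46 1352.5 (252.16980899568696, 328.49266789895256) [ 609.60234379 -169.74120381] (252.17982482910156, 328.490234375)
scene blue 46 1220.5 (295.5942919568483, 301.3950566707633) [603.38915096 -79.79035824] (295.5892028808594, 301.3995666503906)
scene blue 46 1099.5 (335.883431862968, 276.23162043353034) [597.14538234  10.03353335] (335.8796081542969, 276.2249755859375)
scene blue 46 1006.0 (373.5569913850232, 252.83946322067595) [591.14300588  99.99580735] (373.5699768066406, 252.83770751953125)
scene blue -1 144.0 (594.5555555555555, 146.79166666666666) [618.9070012  697.97756996] (593.0162353515625, 147.02821350097656)
```

View pics/z0.png

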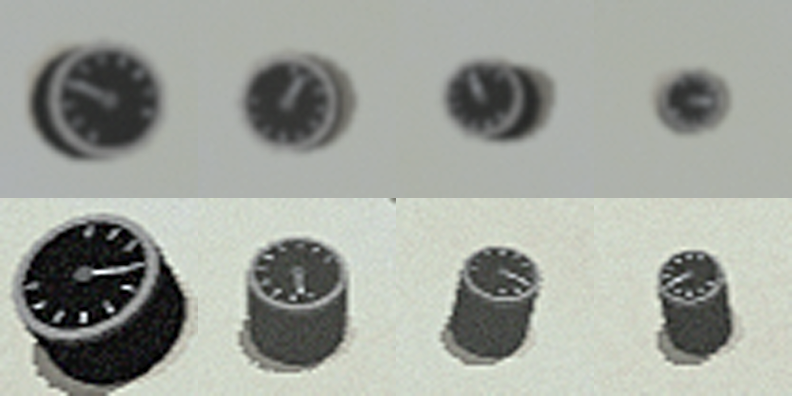

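Run:
```python
from h import *
t=cv2.imread("pics/top0.png",0); s=cv2.imread("pics/scene0.png",0)
C={64:((490,252),(130,306)),54:((281,272),(331,187)),44:((180,241),(432,166)),34:((366,261),(260,233))}
vis=[]
for g,cs in C.items():
  for n,im,(u,v) in(("top",t,cs[0]),("scene",s,cs[1])):
    w=26;k=8
    z=cv2.resize(im[v-w:v+w,u-w:u+w],None,fx=k,fy=k,interpolation=cv2.INTER_CUBIC)
    for f in (.35,.45,.55):
        bg=np.median(z); dk=np.percentile(z[w*k-40:w*k+40,w*k-40:w*k+40],15); th=dk+f*(bg-dk)
        m=(z<th).astype(np.uint8); m=cv2.morphologyEx(m,cv2.MORPH_OPEN,np.ones((5,5)))
        cn,_=cv2.findContours(m,cv2.RETR_EXTERNAL,cv2.CHAIN_APPROX_NONE)
        c=max(cn,key=lambda c:cv2.pointPolygonTest(c,(w*k,w*k),True) )
        c=max([c],key=len); e=cv2.fitEllipse(cv2.convexHull(c))
        p=((e[0][0]+.5)/k-.5+u-w,(e[0][1]+.5)/k-.5+v-w)
        print(g,n,f,np.round(p,2),np.round(np.array(e[1])/k,1),ray(n,p,45).round(1))
        o=cv2.cvtColor(z,cv2.COLOR_GRAY2BGR); cv2.ellipse(o,e,(0,0,255),1)
        if f==.45: vis.append(cv2.resize(o,(200,200)))
cv2.imwrite("pics/z1.png",np.vstack([np.hstack(vis[0::2]),np.hstack(vis[1::2])]))
```

```text
64 top 0.35 [491.14 252.77] [25.  25.8] [ 482.8 -333.1]
64 top 0.45 [491.15 252.76] [25.8 26.5] [ 482.8 -333.1]
64 top 0.55 [491.12 252.76] [26.5 27.4] [ 482.8 -333.1]
64 scene 0.35 [128.73 306.02] [25.7 34. ] [ 480.9 -331.9]
64 scene 0.45 [128.77 306.  ] [26.  34.2] [ 480.9 -331.8]
64 scene 0.55 [128.76 305.99] [26.3 34.5] [ 480.8 -331.9]
54 top 0.35 [280.05 272.66] [21.  21.3] [434.4 102.3]
54 top 0.45 [280.08 272.67] [21.7 22. ] [434.4 102.3]
54 top 0.55 [283.  272.6] [24.3 28.5] [434.6  96.2]
54 scene 0.35 [330.68 187.02] [17. 23.] [432.4 103.9]
54 scene 0.45 [330.69 187.  ] [17.2 23.4] [432.4 103.9]
54 scene 0.55 [329.6  196.58] [30.  37.5] [453.2  88. ]
44 top 0.35 [178.15 241.07] [16.6 17.6] [496.2 315.6]
44 top 0.45 [182.17 242.07] [20.3 26.2] [494.3 307.2]
44 top 0.55 [182.6  241.95] [20.8 27.8] [494.5 306.3]
44 scene 0.35 [432.28 165.2 ] [12.8 18.2] [494.3 317.3]
44 scene 0.45 [432.27 165.2 ] [13.  18.8] [494.3 317.3]
44 scene 0.55 [429.3  174.18] [24.6 33. ] [511.4 295. ]
34 top 0.35 [366.19 260.99] [12.5 13. ] [461.4 -75.2]
34 top 0.45 [365.84 261.39] [13.4 15.6] [460.6 -74.4]
34 top 0.55 [366.18 261.49] [14.8 17.6] [460.4 -75.1]
34 scene 0.35 [258.81 233.03] [12.6 15.7] [459.6 -73.9]
34 scene 0.45 [259.98 240.77] [20.  29.1] [477.  -80.5]
34 scene 0.55 [259.36 241.8 ] [21.7 30.9] [478.5 -82.6]
```

View pics/z1.png

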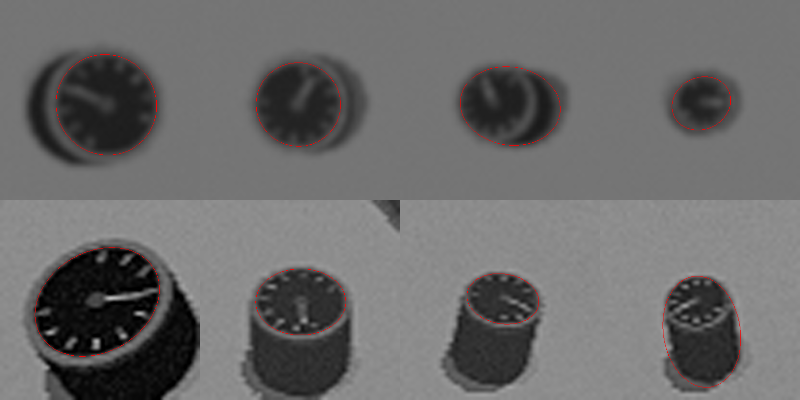

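Emit:
step_arm --moves '[0,0,0,0,0,1,-1,0,0,0,0,0,1,-1,0,0,0,0,0,1,-1,0,0,0,0,0,1,-1,0,0,0,0,0,1,-1,0,0,0,0,0,1,-1,0,0,0,0,0,1,-1,0,0,0,0,0,1,-1]'

```text
time: 0.77
tool_pos: [148.9, 500.8, 222.6]
tcp_rot: [-3.133, 0.004, 2.269]
contact_force: [0.9, -0.5, -0.7]
grip_width: 91.9
```

Emit:
step_arm --moves '[0,0,0,0,0,1,-1,0,0,0,0,0,1,-1,0,0,0,0,0,1,-1,0,0,0,0,0,1,-1,0,0,0,0,0,1,-1,0,0,0,0,0,1,-1,0,0,0,0,0,1,-1,0,0,0,0,0,1,-1]'

```text
time: 1.43
tool_pos: [147.9, 498.7, 219.0]
tcp_rot: [-3.132, 0.016, 1.681]
contact_force: [-0.7, -0.5, -1.1]
grip_width: 91.5
```

```bash
cat >> h.py <<'E'
P={'g64':(481.9,-332.5),'g54':(433.4,103.1),'g44':(495.2,316.4),'g34':(460.5,-74.5),
'm64':(591.7,99.6),'m54':(597.8,9.6),'m44':(604.2,-80.3),'m34':(610.3,-170.1)}
def plan(k,z,yaw=93.94):
    o=get_obs(); p=P[k] if isinstance(k,str) else k
    M=R.from_euler('xyz',o['tcp_rot'])
    d=M.inv().apply(np.array([*p,z])-o['tool_pos'])/20
    T=R.from_euler('xyz',[np.pi,0,np.radians(yaw)])
    r=np.degrees((M.inv()*T).as_rotvec())/4
    print('t',round(o['time'],2),'pos',o['tool_pos'].round(1),'rpy',np.degrees(o['tcp_rot']).round(2),'w',round(o['grip_width'],1),'F',np.round(o['contact_force'],1))
    print('shift units',d.round(2),'turn',r.round(2))
E
python3 -c "
from h import *
plan('g44',120)"
```

```text
t 1.43 pos [147.9 498.7 219. ] rpy [-179.46    0.89   96.34] w 91.5 F [-0.7 -0.5 -1.1]
shift units [-10.9   16.3    4.97] turn [-0.13  0.23  0.6 ]
```

Emit:
step_arm --moves '[-0.68,1,0.25,-0.13,0.23,0.6,-1,-0.68,1,0.25,0,0,0,-1,-0.68,1,0.25,0,0,0,-1,-0.68,1,0.25,0,0,0,-1,-0.68,1,0.25,0,0,0,-1,-0.68,1,0.25,0,0,0,-1,-0.68,1,0.25,0,0,0,-1,-0.68,1,0.25,0,0,0,-1]'

```text
time: 2.1
tool_pos: [316.7, 398.8, 175.3]
tcp_rot: [-3.138, 0.0, 1.641]
contact_force: [-0.3, -0.5, -0.4]
grip_width: 91.9
```

```bash
python3 -c "
from h import *
plan('g44',120)"
```

```text
t 2.1 pos [316.7 398.8 175.3] rpy [-1.798e+02  2.000e-02  9.405e+01] w 91.9 F [-0.3 -0.5 -0.4]
shift units [-4.74  8.62  2.74] turn [-0.05  0.01  0.03]
```

Emit:
step_arm --moves '[-0.59,1,0.3,0,0,0,-1,-0.59,1,0.3,0,0,0,-1,-0.59,1,0.3,0,0,0,-1,-0.59,1,0.3,0,0,0,-1,-0.59,1,0.3,0,0,0,-1,-0.59,1,0.3,0,0,0,-1,-0.59,1,0.3,0,0,0,-1,-0.59,1,0.3,0,0,0,-1]'

```text
time: 2.77
tool_pos: [489.0, 308.8, 121.4]
tcp_rot: [-3.132, 0.003, 1.641]
contact_force: [-0.3, 0.3, -0.7]
grip_width: 91.8
```

```bash
python3 -c "
from h import *
plan('g44',70)"
```

```text
t 2.77 pos [489.  308.8 121.4] rpy [-179.47    0.18   94.  ] w 91.8 F [-0.3  0.3 -0.7]
shift units [0.37 0.36 2.57] turn [-0.13  0.04  0.01]
```

Emit:
step_arm --moves '[0.2,0.2,0.8,-0.13,0.04,0,-1,0.17,0.16,0.8,0,0,0,-1,0,0,0.8,0,0,0,-1,0,0,0,0,0,0,-1]'

```text
time: 3.1
tool_pos: [500.4, 312.4, 68.8]
tcp_rot: [-3.141, 0.002, 1.634]
contact_force: [-1.1, -0.4, -0.8]
grip_width: 91.7
```

```bash
python3 -c "
from h import *
plan('g44',12)"
```

```text
t 3.1 pos [500.4 312.4  68.8] rpy [-1.7996e+02  1.1000e-01  9.3610e+01] w 91.7 F [-1.1 -0.4 -0.8]
shift units [ 0.22 -0.25  2.84] turn [-0.01  0.03 -0.08]
```

Emit:
step_arm --moves '[0.2,-0.25,0.7,0,0,0,-1,0,0,0.7,0,0,0,-1,0,0,0.7,0,0,0,-1,0,0,0.4,0,0,0,-1,0,0,0,0,0,0,-1]'

```text
time: 3.52
tool_pos: [495.0, 316.3, 18.3]
tcp_rot: [-3.14, 0.002, 1.634]
contact_force: [-0.3, 0.2, -0.4]
grip_width: 91.5
```

```bash
python3 -c "
from h import *
plan('g44',12)
cv2.imwrite('pics/s1.png',capture('scene')[:,:,::-1])"
```

```text
t 3.52 pos [495.  316.3  18.3] rpy [-1.7992e+02  1.2000e-01  9.3620e+01] w 91.5 F [-0.3  0.2 -0.4]
shift units [0.   0.01 0.32] turn [-0.02  0.03 -0.08]
```

View pics/s1.png

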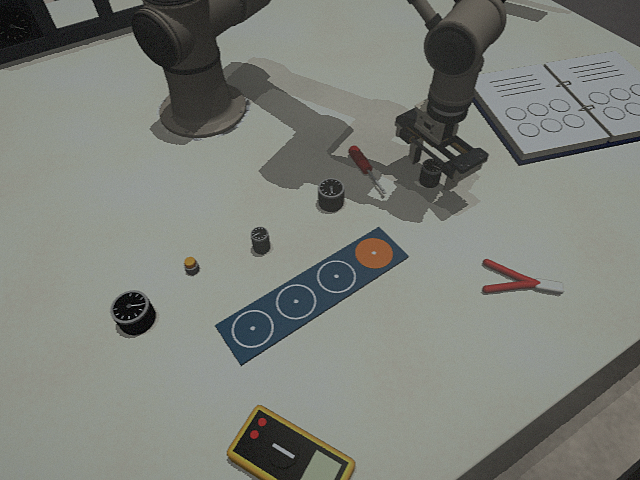

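The 44 mm gauge (431,172) stands between the open fingers. Lower a little and close.

Emit:
step_arm --moves '[0,0,0.25,0,0,0,-1,0,0,0,0,0,0,1,0,0,0,0,0,0,1,0,0,0,0,0,0,1,0,0,0,0,0,0,1,0,0,0,0,0,0,1,0,0,0,0,0,0,1,0,0,0,0,0,0,1]'

```text
time: 4.23
tool_pos: [497.7, 317.7, 18.2]
tcp_rot: [3.136, -0.001, 1.634]
contact_force: [-2.0, 0.1, -0.2]
grip_width: 49.8
```

Emit:
step_arm --moves '[0,0,0,0,0,0,1,0,0,0,0,0,0,1]'

```text
time: 4.4
tool_pos: [497.4, 317.6, 18.2]
tcp_rot: [3.136, -0.001, 1.634]
contact_force: [-0.0, 0.8, -0.2]
grip_width: 43.2
```

```bash
python3 -c "
from h import *
plan('m44',110)"
```

```text
t 4.4 pos [497.4 317.6  18.2] rpy [ 1.7969e+02 -4.0000e-02  9.3620e+01] w 43.2 F [-0.   0.8 -0.2]
shift units [-20.19   4.09  -4.58] turn [ 0.08 -0.01 -0.08]
```

Emit:
step_arm --moves '[0,0,-0.4,0,0,0,1,0,0,-0.8,0,0,0,1,0,0,-1,0,0,0,1,-0.6,0.2,-1,0,0,0,1,-1,0.2,-1,0,0,0,1,-1,0.2,-0.5,0,0,0,1,-1,0.2,-0.1,0,0,0,1,-1,0.2,0,0,0,0,1]'

```text
time: 5.07
tool_pos: [521.2, 227.2, 120.1]
tcp_rot: [3.139, 0.001, 1.641]
contact_force: [0.9, -0.0, -1.0]
grip_width: 43.4
```

```bash
python3 -c "
from h import *
plan('m44',110)
cv2.imwrite('pics/s2.png',capture('scene')[:,:,::-1])"
```

```text
t 5.07 pos [521.2 227.2 120.1] rpy [1.7986e+02 3.0000e-02 9.4010e+01] w 43.4 F [ 0.9 -0.  -1. ]
shift units [-15.63   3.06   0.52] turn [0.04 0.01 0.02]
```

View pics/s2.png

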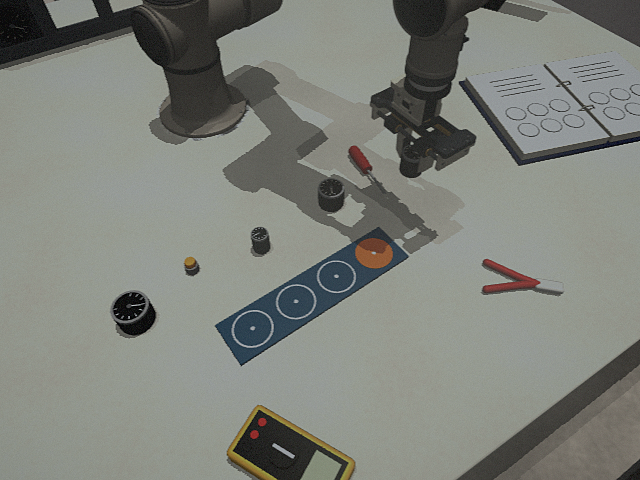

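The gauge is lifted and held, at about (412,160). Carrying it on.

Emit:
step_arm --moves '[-1,0.2,0,0,0,0,1,-1,0.2,0,0,0,0,1,-1,0.2,0,0,0,0,1,-1,0.2,0,0,0,0,1,-1,0.2,0,0,0,0,1,-1,0.2,0,0,0,0,1,-1,0.2,0,0,0,0,1,-1,0.2,0,0,0,0,1]'

```text
time: 5.78
tool_pos: [565.4, 61.3, 124.1]
tcp_rot: [3.138, 0.001, 1.641]
contact_force: [0.8, -0.1, -1.6]
grip_width: 44.2
```

Emit:
step_arm --moves '[-1,0.2,0.1,0,0,0,1,-1,0.2,0.1,0,0,0,1,-1,0.2,0.1,0,0,0,1,-1,0.2,0.1,0,0,0,1,-1,0.2,0.1,0,0,0,1,-1,0.2,0.1,0,0,0,1,-0.6,0.2,0.5,0,0,0,1,0,0,0,0,0,0,1]'

```text
time: 6.45
tool_pos: [604.1, -78.2, 103.7]
tcp_rot: [3.137, 0.002, 1.637]
contact_force: [-0.4, 0.5, -2.4]
grip_width: 43.6
```

```bash
python3 -c "
from h import *
plan('m44',40)"
```

```text
t 6.45 pos [604.1 -78.2 103.7] rpy [1.7973e+02 1.3000e-01 9.3780e+01] w 43.6 F [-0.4  0.5 -2.4]
shift units [-0.1  -0.02  3.19] turn [ 0.07  0.03 -0.04]
```

Emit:
step_arm --moves '[-0.05,0,0.8,0.07,0.03,0,1,0,0,0.8,0,0,0,1,0,0,0.8,0,0,0,1,0,0,0.4,0,0,0,1,0,0,0,0,0,0,1]'

```text
time: 6.87
tool_pos: [603.9, -76.9, 45.2]
tcp_rot: [-3.141, -0.002, 1.636]
contact_force: [-0.3, 0.5, -1.9]
grip_width: 43.2
```

```bash
python3 -c "
from h import *
plan('m44',24.2)
s=capture('scene'); t=capture('top')
z=np.hstack([cv2.resize(s[240:360,220:360,::-1],None,fx=3,fy=3,interpolation=2),cv2.resize(t[135:255,300:420,::-1],None,fx=3,fy=3,interpolation=2)])
cv2.imwrite('pics/s3.png',z)"
```

```text
t 6.87 pos [603.9 -76.9  45.2] rpy [-1.7994e+02 -9.0000e-02  9.3710e+01] w 43.2 F [-0.3  0.5 -1.9]
shift units [-0.17  0.    1.05] turn [-0.02 -0.02 -0.06]
```

View pics/s3.png

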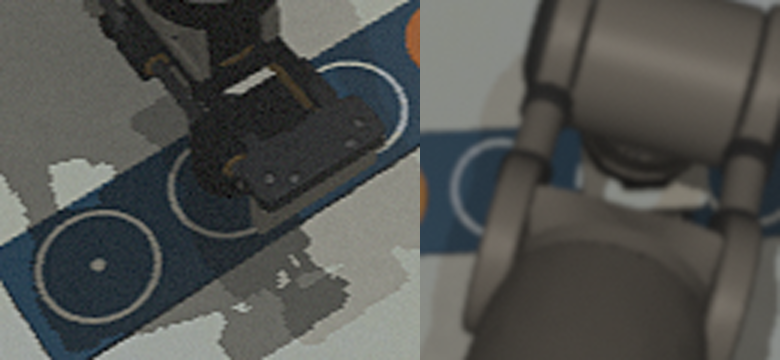

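The hand hides the gauge in both views. I'll lower slowly by the measured pose and check after release.

Emit:
step_arm --moves '[-0.17,0,0.3,-0.02,0,0,1,0,0,0.3,0,0,0,1,0,0,0.2,0,0,0,1,0,0,0,0,0,0,1,0,0,0,0,0,0,1]'

```text
time: 7.38
tool_pos: [607.2, -80.6, 32.8]
tcp_rot: [3.133, 0.001, 1.637]
contact_force: [0.4, -0.3, -0.6]
grip_width: 43.1
```

```bash
python3 -c "
from h import *
plan('m44',24.2)"
```

```text
t 7.38 pos [607.2 -80.6  32.8] rpy [1.7952e+02 6.0000e-02 9.3770e+01] w 43.1 F [ 0.4 -0.3 -0.6]
shift units [ 0.03 -0.15  0.43] turn [ 0.12  0.01 -0.04]
```

Emit:
step_arm --moves '[0,-0.1,0.15,0.12,0,0,1,0,0,0.15,0,0,0,1,0,0,0,0,0,0,1]'

```text
time: 7.63
tool_pos: [605.4, -81.0, 26.9]
tcp_rot: [3.141, 0.001, 1.636]
contact_force: [0.4, 0.0, -1.7]
grip_width: 43.3
```

```bash
python3 -c "
from h import *
plan('m44',24.2)"
```

```text
t 7.63 pos [605.4 -81.   26.9] rpy [1.7999e+02 8.0000e-02 9.3750e+01] w 43.3 F [ 0.4  0.  -1.7]
shift units [ 0.04 -0.06  0.13] turn [ 0.    0.02 -0.05]
```

Emit:
step_arm --moves '[0.04,-0.06,0.1,0,0,0,1,0,0,0,0,0,0,1]'

```text
time: 7.8
tool_pos: [604.0, -80.2, 24.6]
tcp_rot: [3.142, 0.001, 1.636]
contact_force: [0.1, -0.1, -1.9]
grip_width: 43.5
```

```bash
python3 -c "
from h import *
plan('m44',24.2)"
```

```text
t 7.8 pos [604.  -80.2  24.6] rpy [1.800e+02 7.000e-02 9.375e+01] w 43.5 F [ 0.1 -0.1 -1.9]
shift units [-0.01  0.01  0.02] turn [ 0.    0.02 -0.05]
```

Emit:
step_arm --moves '[0,0,0.06,0,0,0,1,0,0,0,0,0,0,1]'

```text
time: 7.97
tool_pos: [604.5, -80.4, 24.6]
tcp_rot: [3.14, 0.002, 1.636]
contact_force: [-0.0, 0.4, -1.4]
grip_width: 43.5
```

```bash
python3 -c "
from h import *
plan('m44',24.2)"
```

```text
t 7.97 pos [604.5 -80.4  24.6] rpy [1.7991e+02 1.1000e-01 9.3760e+01] w 43.5 F [-0.   0.4 -1.4]
shift units [ 0.   -0.01  0.02] turn [ 0.02  0.03 -0.05]
```

Emit:
step_arm --moves '[0,0,0.1,0,0,0,1]'

```text
time: 8.05
tool_pos: [604.8, -80.5, 24.1]
tcp_rot: [3.139, 0.003, 1.637]
contact_force: [-9.2, 0.9, 22.7]
grip_width: 43.3
```

Emit:
step_arm --moves '[0,0,0,0,0,0,1]'

```text
time: 8.13
tool_pos: [604.9, -80.6, 24.7]
tcp_rot: [3.138, 0.003, 1.637]
contact_force: [-0.0, 0.2, -1.9]
grip_width: 43.4
```

Emit:
step_arm --moves '[0,0,0.02,0,0,0,0.2,0,0,0,0,0,0,-1,0,0,0,0,0,0,-1,0,0,0,0,0,0,-1,0,0,0,0,0,0,-1]'

```text
time: 8.55
tool_pos: [605.5, -80.7, 24.3]
tcp_rot: [3.137, 0.003, 1.636]
contact_force: [-0.8, -0.3, -0.8]
grip_width: 65.6
```

Emit:
step_arm --moves '[0,0,0,0,0,0,-1,0,0,-0.3,0,0,0,-1,0,0,-0.8,0,0,0,-1,0,0,-1,0,0,0,-1,0,0,-1,0,0,0,-1,0,0,-0.8,0,0,0,-1,0,0,0,0,0,0,-1]'

```text
time: 9.13
tool_pos: [604.3, -80.3, 105.3]
tcp_rot: [3.141, 0.002, 1.636]
contact_force: [1.2, -0.3, 0.7]
grip_width: 91.7
```

```bash
python3 -c "
from h import *
plan('g34',90)
s=capture('scene'); t=capture('top')
cv2.imwrite('pics/s4.png',s[:,:,::-1])"
```

```text
t 9.13 pos [604.3 -80.3 105.3] rpy [1.7994e+02 1.1000e-01 9.3760e+01] w 91.7 F [ 1.2 -0.3  0.7]
shift units [ 0.76 -7.16  0.76] turn [ 0.01  0.03 -0.05]
```

View pics/s4.png

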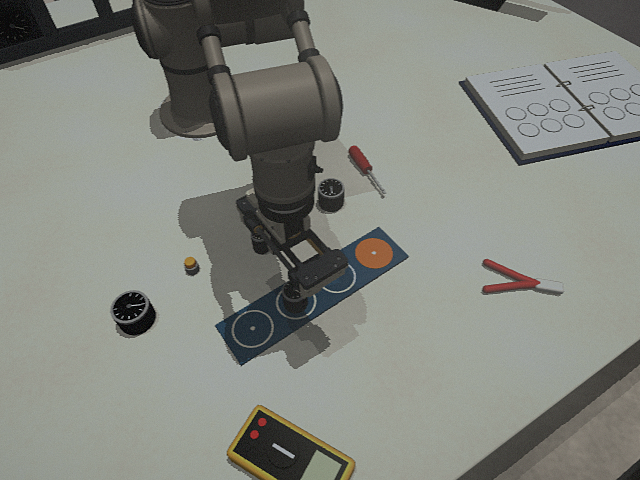

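The 44 gauge stands on its mark near (295,297). On to the 34 gauge; I'll measure once the arm is clear.

Emit:
step_arm --moves '[0.1,-1,0,0,0,0,-1,0.1,-1,0,0,0,0,-1,0.1,-1,0,0,0,0,-1,0.1,-1,0.1,0,0,0,-1,0.1,-1,0.1,0,0,0,-1,0.1,-1,0.1,0,0,0,-1,0.1,-0.6,0.2,0,0,0,-1,0,0,0,0,0,0,-1]'

```text
time: 9.9
tool_pos: [457.8, -72.0, 81.9]
tcp_rot: [-3.122, -0.006, 1.637]
contact_force: [-0.4, 0.2, -1.0]
grip_width: 92.2
```

```bash
python3 -c "
from h import *
plan('g34',12)
s=capture('scene'); t=capture('top')
cv2.imwrite('pics/s5.png',s[:,:,::-1]);cv2.imwrite('pics/t5.png',t[:,:,::-1])"
```

```text
t 9.9 pos [457.8 -72.   81.9] rpy [-178.89   -0.33   93.78] w 92.2 F [-0.4  0.2 -1. ]
shift units [-0.15  0.19  3.49] turn [-0.28 -0.08 -0.04]
```

View pics/s5.png

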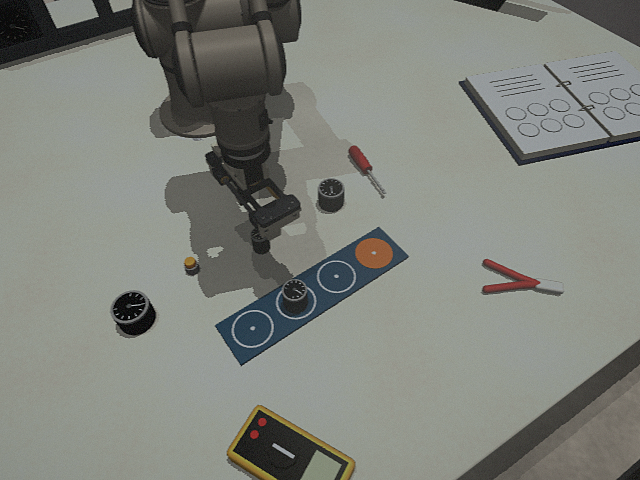

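View pics/t5.png

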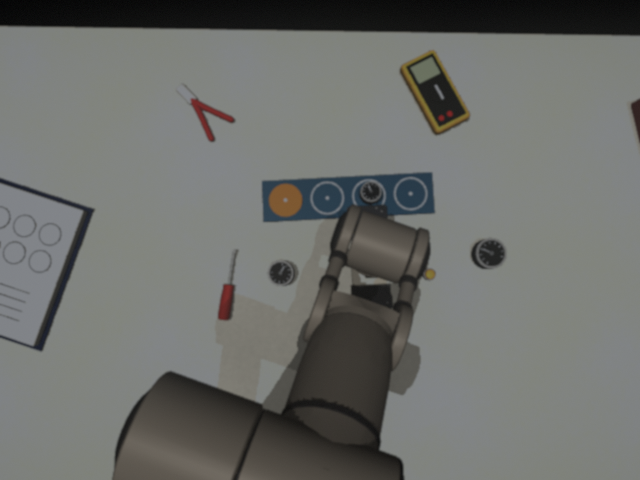

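The 44 gauge stands face up on its ring: scene (294,290), top (371,190). I'll measure its centre from both views.

```bash
cat >> h.py <<'E'
def dial(n,im,u,v,z,fs=(.3,.4,.5),bgp=None,w=22,k=8):
    u,v=int(round(u)),int(round(v))
    zz=cv2.resize(im[v-w:v+w,u-w:u+w],None,fx=k,fy=k,interpolation=cv2.INTER_CUBIC); out=[]
    ctr=zz[w*k-40:w*k+40,w*k-40:w*k+40]; dk=np.percentile(ctr,15); hi=np.percentile(zz,90) if bgp is None else bgp
    for f in fs:
        m=(zz<dk+f*(hi-dk)).astype(np.uint8); m=cv2.morphologyEx(m,cv2.MORPH_OPEN,np.ones((5,5)))
        cn,_=cv2.findContours(m,cv2.RETR_EXTERNAL,cv2.CHAIN_APPROX_NONE)
        c=max(cn,key=lambda c:cv2.pointPolygonTest(c,(w*k,w*k),True)); e=cv2.fitEllipse(cv2.convexHull(c))
        p=((e[0][0]+.5)/k-.5+u-w,(e[0][1]+.5)/k-.5+v-w)
        print(n,f,np.round(p,2),np.round(np.array(e[1])/k,1),ray(n,p,z).round(1))
    o=cv2.cvtColor(zz,cv2.COLOR_GRAY2BGR); return cv2.resize(o,(350,350))
E
python3 - <<'E'
from h import *
s=cv2.imread('pics/s5.png');t=cv2.imread('pics/t5.png')
print(proj('scene',[603.2,-79.7,51]),proj('top',[605,-80.7,51]))
cv2.imwrite('pics/z2.png',np.hstack([dial('scene',s[:,:,2],294,287,51,bgp=130,fs=(.3,.4,.5,.6)),dial('top',t[:,:,2],371,190,51,bgp=130,fs=(.3,.4,.5,.6))]))
E
```

```text
[294.15108552 288.06523828] [369.82041144 191.85877267]
scene 0.3 [293.87 289.27] [18.6 21. ] [605.  -81.3]
scene 0.4 [293.89 289.23] [18.8 21.3] [605.  -81.2]
scene 0.5 [293.9  289.22] [19.1 21.7] [605.  -81.2]
scene 0.6 [293.93 289.19] [19.3 22. ] [605.  -81.1]
top 0.3 [383.51 193.36] [ 36.7 169.2] [ 602.3 -109.2]
top 0.4 [387.7 193.1] [ 36.9 231.4] [ 603.  -117.9]
top 0.5 [389.87 192.86] [ 37.3 244.8] [ 603.6 -122.4]
top 0.6 [381.57 192.99] [ 37.6 191.1] [ 603.  -105.1]
```

View pics/z2.png

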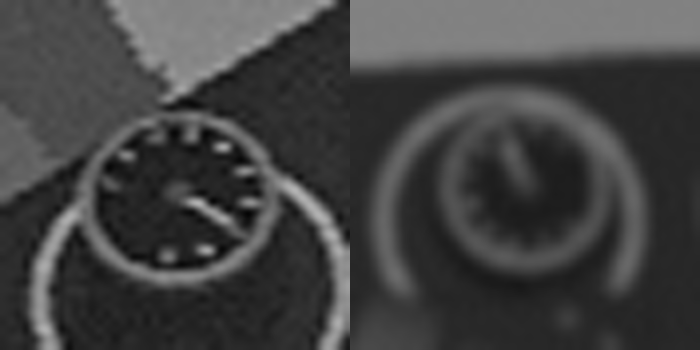

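The 44 gauge is about 2 mm off its mark's centre, which is acceptable. Now for the 34.

Emit:
step_arm --moves '[-0.15,0.19,0.7,-0.28,-0.08,0,-1,0,0,0.8,0,0,0,-1,0,0,0.8,0,0,0,-1,0,0,0.6,0,0,0,-1,0,0,0,0,0,0,-1]'

```text
time: 10.42
tool_pos: [473.2, -77.4, 23.1]
tcp_rot: [3.128, 0.005, 1.637]
contact_force: [0.0, -0.1, -0.3]
grip_width: 92.0
```

```bash
python3 -c "
from h import *
plan('g34',12)"
```

```text
t 10.42 pos [473.2 -77.4  23.1] rpy [179.21   0.27  93.8 ] w 92.0 F [ 0.  -0.1 -0.3]
shift units [ 0.19 -0.63  0.55] turn [ 0.2   0.07 -0.03]
```

Emit:
step_arm --moves '[0.1,-0.35,0,0.15,0.05,0,-1,0,0,0,0,0,0,-1,0,0,0,0,0,0,-1]'

```text
time: 10.67
tool_pos: [467.6, -76.1, 23.1]
tcp_rot: [3.139, 0.001, 1.637]
contact_force: [0.2, 0.1, 0.3]
grip_width: 91.9
```

```bash
python3 -c "
from h import *
plan('g34',12)"
```

```text
t 10.67 pos [467.6 -76.1  23.1] rpy [1.7983e+02 7.0000e-02 9.3820e+01] w 91.9 F [0.2 0.1 0.3]
shift units [ 0.1  -0.35  0.56] turn [ 0.04  0.02 -0.03]
```

Emit:
step_arm --moves '[0.1,-0.35,0.2,0.04,0,0,-1,0,0,0.15,0,0,0,-1,0,0,0,0,0,0,-1]'

```text
time: 10.92
tool_pos: [461.2, -74.8, 17.2]
tcp_rot: [3.138, 0.003, 1.638]
contact_force: [-0.0, 0.2, 0.4]
grip_width: 91.8
```

```bash
python3 -c "
from h import *
plan('g34',14)"
```

```text
t 10.92 pos [461.2 -74.8  17.2] rpy [1.7981e+02 1.5000e-01 9.3830e+01] w 91.8 F [-0.   0.2  0.4]
shift units [ 0.02 -0.04  0.16] turn [ 0.05  0.04 -0.03]
```

Emit:
step_arm --moves '[0,-0.03,0.1,0.05,0.03,0,-1,0,0,0,0,0,0,1,0,0,0,0,0,0,1,0,0,0,0,0,0,1,0,0,0,0,0,0,1,0,0,0,0,0,0,1,0,0,0,0,0,0,1,0,0,0,0,0,0,1]'

```text
time: 11.58
tool_pos: [461.1, -75.0, 15.7]
tcp_rot: [3.141, 0.001, 1.637]
contact_force: [-0.4, -0.2, -0.0]
grip_width: 49.6
```

Emit:
step_arm --moves '[0,0,0,0,0,0,1,0,0,0,0,0,0,1,0,0,0,0,0,0,1,0,0,0,0,0,0,1]'

```text
time: 11.92
tool_pos: [461.0, -75.0, 15.7]
tcp_rot: [3.141, 0.001, 1.637]
contact_force: [1.0, -0.1, 0.2]
grip_width: 33.4
```

```bash
python3 -c "
from h import *
plan('m34',110)"
```

```text
t 11.92 pos [461.  -75.   15.7] rpy [1.7995e+02 5.0000e-02 9.3820e+01] w 33.4 F [ 1.  -0.1  0.2]
shift units [-5.25  7.13 -4.7 ] turn [ 0.01  0.01 -0.03]
```

Emit:
step_arm --moves '[0,0,-0.4,0,0,0,1,0,0,-0.8,0,0,0,1,0,0,-1,0,0,0,1,0,0,-1,0,0,0,1,-0.6,0.7,-0.8,0,0,0,1,-0.75,1,-0.3,0,0,0,1,-0.75,1,-0.1,0,0,0,1,-0.75,1,0,0,0,0,1]'

```text
time: 12.58
tool_pos: [535.4, -124.9, 110.4]
tcp_rot: [-3.135, -0.002, 1.64]
contact_force: [-0.1, 0.9, -1.5]
grip_width: 33.4
```

Emit:
step_arm --moves '[-0.7,1,0,0,0,0,1,-0.7,1,0,0,0,0,1,-0.3,0.6,0,0,0,0,1,0,0,0,0,0,0,1,0,0,0,0,0,0,1]'

```text
time: 13.0
tool_pos: [594.9, -159.5, 112.9]
tcp_rot: [-3.139, -0.0, 1.638]
contact_force: [0.4, 0.7, -2.0]
grip_width: 33.7
```

```bash
python3 -c "
from h import *
plan('m34',40)"
```

```text
t 13.0 pos [ 594.9 -159.5  112.9] rpy [-1.7987e+02 -1.0000e-02  9.3880e+01] w 33.7 F [ 0.4  0.7 -2. ]
shift units [-0.58  0.74  3.64] turn [-0.03 -0.   -0.02]
```

Emit:
step_arm --moves '[-0.3,0.4,0.6,0,0,0,1,-0.28,0.34,0.8,0,0,0,1,0,0,0.8,0,0,0,1,0,0,0.8,0,0,0,1,0,0,0.4,0,0,0,1,0,0,0,0,0,0,1]'

```text
time: 13.5
tool_pos: [606.0, -167.1, 45.0]
tcp_rot: [-3.137, -0.002, 1.64]
contact_force: [-0.2, 0.5, -1.6]
grip_width: 33.6
```

```bash
python3 -c "
from h import *
plan('m34',22)"
```

```text
t 13.5 pos [ 606.  -167.1   45. ] rpy [-1.7972e+02 -1.0000e-01  9.3970e+01] w 33.6 F [-0.2  0.5 -1.6]
shift units [-0.17  0.21  1.15] turn [-0.07 -0.02  0.01]
```

Emit:
step_arm --moves '[-0.15,0.15,0.3,-0.05,-0.02,0,1,0,0,0.3,0,0,0,1,0,0,0.3,0,0,0,1,0,0,0,0,0,0,1,0,0,0,0,0,0,1]'

```text
time: 13.92
tool_pos: [609.4, -169.6, 28.2]
tcp_rot: [3.141, 0.001, 1.641]
contact_force: [-0.2, 0.0, -0.2]
grip_width: 33.7
```

```bash
python3 -c "
from h import *
plan('m34',22)"
```

```text
t 13.92 pos [ 609.4 -169.6   28.2] rpy [1.7995e+02 4.0000e-02 9.4010e+01] w 33.7 F [-0.2  0.  -0.2]
shift units [-0.03  0.04  0.31] turn [0.01 0.01 0.02]
```

Emit:
step_arm --moves '[-0.03,0.03,0.15,0,0,0,1,0,0,0.1,0,0,0,1,0,0,0,0,0,0,1]'

```text
time: 14.17
tool_pos: [610.7, -170.4, 23.7]
tcp_rot: [3.139, 0.001, 1.641]
contact_force: [0.7, -0.9, -1.4]
grip_width: 33.6
```

Emit:
step_arm --moves '[0,0,0.06,0,0,0,1]'

```text
time: 14.25
tool_pos: [610.9, -170.5, 22.8]
tcp_rot: [3.139, 0.002, 1.641]
contact_force: [-0.1, -0.5, -0.7]
grip_width: 33.9
```

Emit:
step_arm --moves '[0,0,0.06,0,0,0,1]'

```text
time: 14.33
tool_pos: [611.0, -170.5, 21.7]
tcp_rot: [3.138, 0.002, 1.641]
contact_force: [-2.8, 0.8, 10.3]
grip_width: 33.1
```

Emit:
step_arm --moves '[0,0,0.05,0,0,0,1]'

```text
time: 14.42
tool_pos: [611.0, -170.6, 21.7]
tcp_rot: [3.138, 0.002, 1.641]
contact_force: [-4.6, 1.9, 12.6]
grip_width: 33.3
```

Contact at 21.7, as expected. Release and lift.

Emit:
step_arm --moves '[0,0,0,0,0,0,0.2,0,0,0,0,0,0,-1,0,0,0,0,0,0,-1,0,0,0,0,0,0,-1,0,0,0,0,0,0,-1,0,0,0,0,0,0,-1]'

```text
time: 14.92
tool_pos: [611.8, -170.9, 22.7]
tcp_rot: [3.136, 0.003, 1.641]
contact_force: [0.8, -0.7, -0.2]
grip_width: 65.4
```

Emit:
step_arm --moves '[0,0,0,0,0,0,-1,0,0,-0.3,0,0,0,-1,0,0,-0.8,0,0,0,-1,0,0,-1,0,0,0,-1,0,0,-1,0,0,0,-1,0,0,-0.6,0,0,0,-1,0,0,0,0,0,0,-1]'

```text
time: 15.5
tool_pos: [610.4, -170.3, 99.5]
tcp_rot: [3.14, 0.001, 1.641]
contact_force: [0.5, 0.4, -0.5]
grip_width: 91.8
```

```bash
python3 -c "
from h import *
plan('g64',90)"
```

```text
t 15.5 pos [ 610.4 -170.3   99.5] rpy [1.7989e+02 8.0000e-02 9.4020e+01] w 91.8 F [ 0.5  0.4 -0.5]
shift units [-7.64 -6.98  0.47] turn [0.03 0.02 0.02]
```

Emit:
step_arm --moves '[-1,-0.9,0,0,0,0,-1,-1,-0.9,0,0,0,0,-1,-1,-0.9,0,0,0,0,-1,-1,-0.9,0,0,0,0,-1,-1,-0.9,0,0,0,0,-1,-1,-0.9,0,0,0,0,-1,-1,-0.9,0,0,0,0,-1,0,0,0,0,0,0,-1]'

```text
time: 16.17
tool_pos: [490.7, -322.3, 97.4]
tcp_rot: [3.138, 0.001, 1.647]
contact_force: [-0.6, 1.0, 0.3]
grip_width: 91.6
```

```bash
python3 -c "
from h import *
plan('g64',14)
s=capture('scene'); t=capture('top')
cv2.imwrite('pics/s6.png',s[:,:,::-1]);cv2.imwrite('pics/t6.png',t[:,:,::-1])
dial('scene',s[:,:,0],251,314,51,bgp=130)
dial('top',t[:,:,0],413,190,51,bgp=130)"
```

```text
t 16.17 pos [ 490.7 -322.3   97.4] rpy [1.7981e+02 7.0000e-02 9.4370e+01] w 91.6 F [-0.6  1.   0.3]
shift units [-0.47 -0.49  4.17] turn [0.05 0.02 0.11]
scene 0.3 [249.02 316.36] [15.3 17.5] [ 610.5 -169.6]
scene 0.4 [248.98 316.32] [15.6 17.9] [ 610.4 -169.6]
scene 0.5 [254.67 313.72] [31.2 70.1] [ 611.1 -159.5]
top 0.3 [411.25 194.2 ] [52.4 54.6] [ 601.5 -166.8]
top 0.4 [411.36 194.02] [52.5 55.3] [ 601.9 -167. ]
top 0.5 [411.56 193.76] [51.3 56.8] [ 602.4 -167.4]
```

View pics/s6.png

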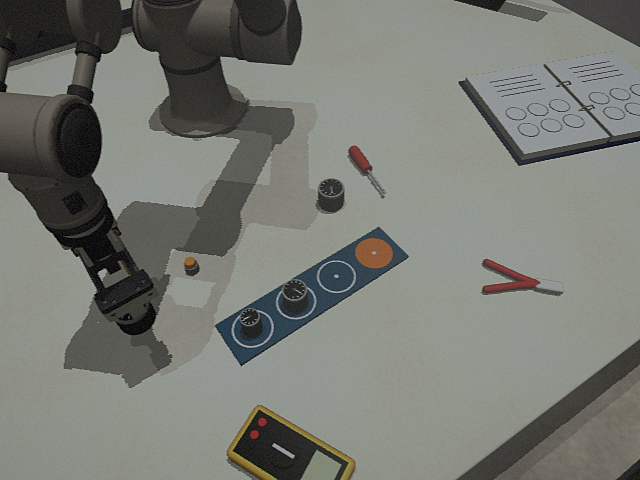

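View pics/t6.png

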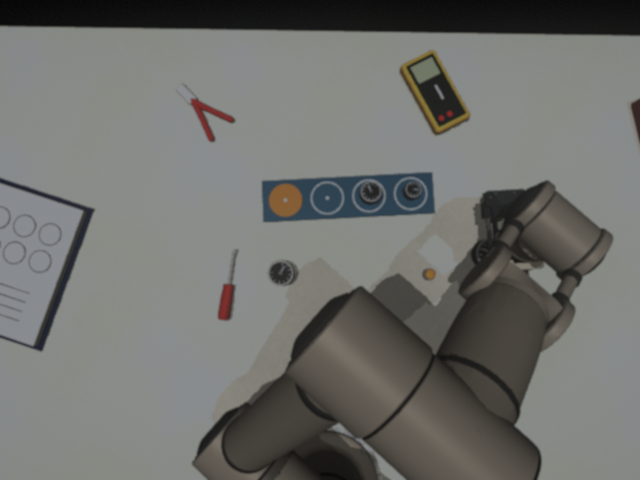

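The 34 gauge sits within about 1 mm of the end mark: scene (249,316), top (413,188). Next I line up over the 64.

Emit:
step_arm --moves '[-0.4,-0.42,0.4,0.05,0.02,0.1,-1,0,0,0.6,0,0,0,-1,0,0,0.4,0,0,0,-1,0,0,0,0,0,0,-1]'

```text
time: 16.6
tool_pos: [485.7, -326.6, 66.9]
tcp_rot: [3.141, -0.002, 1.644]
contact_force: [-0.2, 0.5, -0.2]
grip_width: 92.3
```

```bash
python3 -c "
from h import *
plan('g64',14)"
```

```text
t 16.6 pos [ 485.7 -326.6   66.9] rpy [ 1.7996e+02 -1.2000e-01  9.4190e+01] w 92.3 F [-0.2  0.5 -0.2]
shift units [-0.28 -0.21  2.64] turn [ 0.01 -0.03  0.06]
```

Emit:
step_arm --moves '[-0.25,-0.2,0.1,0,-0.03,0.05,-1,0,0,0.6,0,0,0,-1,0,0,0.7,0,0,0,-1,0,0,0.6,0,0,0,-1,0,0,0,0,0,0,-1]'

```text
time: 17.02
tool_pos: [482.9, -332.0, 25.3]
tcp_rot: [3.141, 0.002, 1.644]
contact_force: [-0.4, 0.7, -0.3]
grip_width: 91.8
```

```bash
python3 -c "
from h import *
plan('g64',14)"
```

```text
t 17.02 pos [ 482.9 -332.    25.3] rpy [1.7994e+02 9.0000e-02 9.4170e+01] w 91.8 F [-0.4  0.7 -0.3]
shift units [-0.02 -0.05  0.57] turn [0.02 0.02 0.06]
```

Emit:
step_arm --moves '[-0.02,-0.05,0.3,0,0,0,-1,0,0,0.25,0,0,0,-1,0,0,0,0,0,0,-1,0,0,0,0,0,0,1,0,0,0,0,0,0,1,0,0,0,0,0,0,1,0,0,0,0,0,0,1,0,0,0,0,0,0,1]'

```text
time: 17.68
tool_pos: [483.0, -333.7, 16.1]
tcp_rot: [3.138, 0.005, 1.645]
contact_force: [-0.4, -0.8, -2.3]
grip_width: 63.4
```

Emit:
step_arm --moves '[0,0,0,0,0,0,1,0,0,0,0,0,0,1]'

```text
time: 17.85
tool_pos: [482.9, -333.6, 16.1]
tcp_rot: [3.138, 0.005, 1.645]
contact_force: [0.8, -0.1, -2.0]
grip_width: 63.7
```

```bash
python3 -c "
from h import *
plan('m64',120)"
```

```text
t 17.85 pos [ 482.9 -333.6   16.1] rpy [179.81   0.26  94.23] w 63.7 F [ 0.8 -0.1 -2. ]
shift units [21.18  7.04 -5.27] turn [0.05 0.07 0.07]
```

Emit:
step_arm --moves '[0,0,-0.4,0,0,0,1,0,0,-0.8,0,0,0,1,0,0,-1,0,0,0,1,0,0,-1,0,0,0,1,0.4,0.1,-1,0,0,0,1,0.8,0.25,-0.7,0,0,0,1,1,0.33,-0.2,0,0,0,1,1,0.33,0,0,0,0,1]'

```text
time: 18.52
tool_pos: [496.5, -268.9, 124.3]
tcp_rot: [3.14, 0.003, 1.639]
contact_force: [-0.5, 0.3, -2.3]
grip_width: 63.5
```

Emit:
step_arm --moves '[1,0.33,0,0,0,0,1,1,0.33,0,0,0,0,1,1,0.33,0,0,0,0,1,1,0.33,0,0,0,0,1,1,0.33,0,0,0,0,1,1,0.33,0,0,0,0,1,1,0.33,0,0,0,0,1,1,0.33,0,0,0,0,1]'

```text
time: 19.18
tool_pos: [539.4, -98.0, 129.7]
tcp_rot: [3.136, 0.006, 1.637]
contact_force: [0.7, -0.6, -3.1]
grip_width: 63.6
```

```bash
python3 -c "
from h import *
plan('m64',120)"
```

```text
t 19.18 pos [539.4 -98.  129.7] rpy [179.69   0.32  93.8 ] w 63.6 F [ 0.7 -0.6 -3.1]
shift units [9.69 3.26 0.45] turn [ 0.08  0.08 -0.04]
```

Emit:
step_arm --moves '[1,0.33,0.05,0.08,0.08,0,1,1,0.33,0.05,0,0,0,1,1,0.33,0.05,0,0,0,1,1,0.33,0.05,0,0,0,1,1,0.33,0.05,0,0,0,1,1,0.33,0.05,0,0,0,1,1,0.33,0.05,0,0,0,1,1,0.33,0.05,0,0,0,1]'

```text
time: 19.85
tool_pos: [581.8, 74.3, 125.7]
tcp_rot: [3.141, -0.0, 1.637]
contact_force: [0.6, 0.0, -2.2]
grip_width: 63.3
```

Emit:
step_arm --moves '[0.9,0.3,0.2,0,0,0,1,0.3,0.1,0.5,0,0,0,1,0,0,0.5,0,0,0,1,0,0,0,0,0,0,1,0,0,0,0,0,0,1]'

```text
time: 20.27
tool_pos: [587.8, 103.3, 100.8]
tcp_rot: [3.141, -0.0, 1.643]
contact_force: [-0.1, -0.3, -3.0]
grip_width: 63.2
```

```bash
python3 -c "
from h import *
plan('m64',40)"
```

```text
t 20.27 pos [587.8 103.3 100.8] rpy [ 1.7998e+02 -3.0000e-02  9.4110e+01] w 63.2 F [-0.1 -0.3 -3. ]
shift units [-0.2   0.18  3.04] turn [ 0.01 -0.01  0.04]
```

Emit:
step_arm --moves '[-0.22,0.15,0.6,0,0,0,1,0,0,0.8,0,0,0,1,0,0,0.8,0,0,0,1,0,0,0.5,0,0,0,1,0,0,0,0,0,0,1,0,0,0,0,0,0,1]'

```text
time: 20.77
tool_pos: [591.9, 91.7, 43.1]
tcp_rot: [3.141, 0.001, 1.636]
contact_force: [0.5, -0.2, -2.8]
grip_width: 63.8
```

```bash
python3 -c "
from h import *
plan('m64',22)"
```

```text
t 20.77 pos [591.9  91.7  43.1] rpy [1.7997e+02 6.0000e-02 9.3740e+01] w 63.8 F [ 0.5 -0.2 -2.8]
shift units [0.4  0.02 1.05] turn [ 0.01  0.01 -0.05]
```

Emit:
step_arm --moves '[0.3,0,0.3,0,0,0,1,0,0,0.3,0,0,0,1,0,0,0.1,0,0,0,1,0,0,0,0,0,0,1,0,0,0,0,0,0,1]'

```text
time: 21.18
tool_pos: [592.8, 97.6, 29.6]
tcp_rot: [3.138, 0.001, 1.635]
contact_force: [-0.7, 0.1, -2.5]
grip_width: 63.9
```

```bash
python3 -c "
from h import *
plan('m64',22)"
```

```text
t 21.18 pos [592.8  97.6  29.6] rpy [1.7979e+02 7.0000e-02 9.3690e+01] w 63.9 F [-0.7  0.1 -2.5]
shift units [ 0.1  -0.05  0.38] turn [ 0.05  0.02 -0.06]
```

Emit:
step_arm --moves '[0.06,-0.05,0.15,0.05,0,0,1,0,0,0.1,0,0,0,1,0,0,0,0,0,0,1]'

```text
time: 21.43
tool_pos: [592.3, 99.1, 25.1]
tcp_rot: [3.14, 0.001, 1.636]
contact_force: [0.3, -1.2, -2.2]
grip_width: 63.5
```

Emit:
step_arm --moves '[0,0,0.06,0,0,0,1]'

```text
time: 21.52
tool_pos: [592.5, 99.2, 24.1]
tcp_rot: [3.139, 0.001, 1.636]
contact_force: [-0.2, -0.9, -2.1]
grip_width: 63.4
```

Emit:
step_arm --moves '[0,-0.02,0.06,0,0,0,1]'

```text
time: 21.6
tool_pos: [592.1, 99.2, 22.8]
tcp_rot: [3.139, 0.001, 1.636]
contact_force: [0.1, 0.3, -1.3]
grip_width: 63.6
```

Emit:
step_arm --moves '[0,0,0.06,0,0,0,1]'

```text
time: 21.68
tool_pos: [592.1, 99.3, 22.1]
tcp_rot: [3.139, 0.001, 1.636]
contact_force: [-6.1, 0.1, 13.7]
grip_width: 63.5
```

Emit:
step_arm --moves '[0,0,0,0,0,0,0.2,0,0,0,0,0,0,-1,0,0,0,0,0,0,-1,0,0,0,0,0,0,-1,0,0,0,0,0,0,-1,0,0,0,0,0,0,-1,0,0,0,0,0,0,-1]'

```text
time: 22.27
tool_pos: [593.4, 99.2, 23.3]
tcp_rot: [3.136, 0.001, 1.636]
contact_force: [-1.1, 0.4, -0.2]
grip_width: 91.1
```

Emit:
step_arm --moves '[0,0,-0.3,0,0,0,-1,0,0,-0.8,0,0,0,-1,0,0,-1,0,0,0,-1,0,0,-1,0,0,0,-1,0,0,-0.6,0,0,0,-1,0,0,0,0,0,0,-1]'

```text
time: 22.77
tool_pos: [592.1, 99.2, 100.8]
tcp_rot: [3.139, 0.001, 1.636]
contact_force: [0.2, 1.0, -0.2]
grip_width: 92.1
```

```bash
python3 -c "
from h import *
plan('g54',90)"
```

```text
t 22.77 pos [592.1  99.2 100.8] rpy [1.7983e+02 7.0000e-02 9.3720e+01] w 92.1 F [ 0.2  1.  -0.2]
shift units [ 0.71 -7.91  0.52] turn [ 0.04  0.02 -0.06]
```

Emit:
step_arm --moves '[0.08,-1,0,0.04,0,0,-1,0.08,-1,0,0,0,0,-1,0.08,-1,0,0,0,0,-1,0.08,-1,0,0,0,0,-1,0.08,-1,0,0,0,0,-1,0.08,-1,0,0,0,0,-1,0.08,-1,0,0,0,0,-1,0.05,-0.3,0.1,0,0,0,-1]'

```text
time: 23.43
tool_pos: [440.1, 101.5, 96.6]
tcp_rot: [3.139, 0.001, 1.635]
contact_force: [-0.9, -0.1, -0.0]
grip_width: 91.6
```

Emit:
step_arm --moves '[0,0,0,0,0,0,-1,0,0,0,0,0,0,-1]'

```text
time: 23.6
tool_pos: [439.2, 101.6, 96.2]
tcp_rot: [3.14, 0.001, 1.635]
contact_force: [0.5, 1.0, -0.5]
grip_width: 91.9
```

```bash
python3 -c "
from h import *
plan('g54',14)
s=capture('scene'); t=capture('top')
cv2.imwrite('pics/s7.png',s[:,:,::-1]);cv2.imwrite('pics/t7.png',t[:,:,::-1])"
```

```text
t 23.6 pos [439.2 101.6  96.2] rpy [1.7988e+02 8.0000e-02 9.3680e+01] w 91.9 F [ 0.5  1.  -0.5]
shift units [ 0.1  -0.29  4.11] turn [ 0.03  0.02 -0.06]
```

View pics/s7.png

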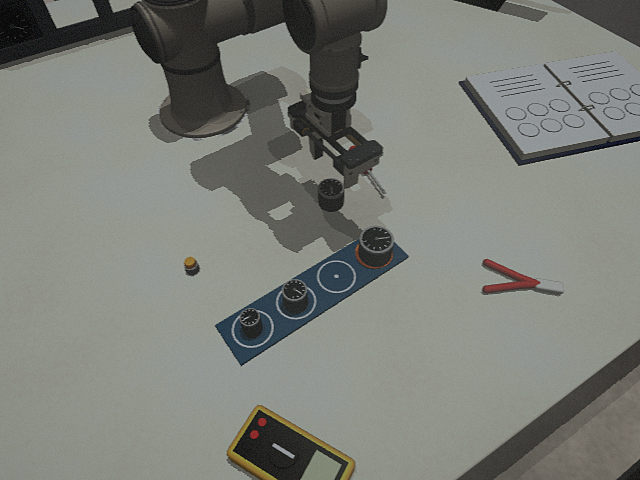

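The 64 is on the orange mark, dial at scene (376,239). Descending on the 54.

Emit:
step_arm --moves '[0.1,-0.28,0.6,0,0,0,-1,0,0,0.8,0,0,0,-1,0,0,0.4,0,0,0,-1,0,0,0,0,0,0,-1]'

```text
time: 24.03
tool_pos: [439.8, 103.1, 59.5]
tcp_rot: [3.133, 0.001, 1.634]
contact_force: [-1.4, -0.4, -0.2]
grip_width: 91.7
```

```bash
python3 -c "
from h import *
plan('g54',14)
s=cv2.imread('pics/s7.png')[:,:,2];t=cv2.imread('pics/t7.png')[:,:,2]
dial('scene',s,376,239,51,bgp=150);dial('top',t,283,197,51,bgp=150)"
```

```text
t 24.03 pos [439.8 103.1  59.5] rpy [1.7949e+02 8.0000e-02 9.3620e+01] w 91.7 F [-1.4 -0.4 -0.2]
shift units [ 0.02 -0.34  2.27] turn [ 0.13  0.02 -0.08]
scene 0.3 [376.33 238.64] [23.6 29.6] [592.2 101.3]
scene 0.4 [376.38 238.62] [23.8 30.1] [592.2 101.4]
scene 0.5 [376.43 238.57] [24.2 30.6] [592.2 101.6]
top 0.3 [282.73 195.78] [24.8 25.3] [593.8 100.2]
top 0.4 [282.76 195.76] [25.6 26.3] [593.9 100.1]
top 0.5 [283.56 199.55] [55.6 59. ] [585.9  98.3]
```

Emit:
step_arm --moves '[0,-0.3,0.2,0.1,0,0,-1,0,0,0.6,0,0,0,-1,0,0,0.6,0,0,0,-1,0,0,0.5,0,0,0,-1,0,0,0,0,0,0,-1]'

```text
time: 24.45
tool_pos: [436.2, 102.4, 21.1]
tcp_rot: [3.138, 0.001, 1.633]
contact_force: [-0.2, -0.3, 0.3]
grip_width: 91.8
```

```bash
python3 -c "
from h import *
plan('g54',14)"
```

```text
t 24.45 pos [436.2 102.4  21.1] rpy [1.7978e+02 9.0000e-02 9.3590e+01] w 91.8 F [-0.2 -0.3  0.3]
shift units [ 0.04 -0.14  0.35] turn [ 0.06  0.02 -0.09]
```

Emit:
step_arm --moves '[0.04,-0.13,0.2,0.05,0,0,-1,0,0,0.1,0,0,0,-1,0,0,0,0,0,0,-1,0,0,0,0,0,0,1,0,0,0,0,0,0,1,0,0,0,0,0,0,1,0,0,0,0,0,0,1,0,0,0,0,0,0,1]'

```text
time: 25.12
tool_pos: [435.0, 103.2, 17.2]
tcp_rot: [3.138, 0.002, 1.633]
contact_force: [1.1, -0.8, -0.1]
grip_width: 63.4
```

Emit:
step_arm --moves '[0,0,0,0,0,0,1,0,0,0,0,0,0,1,0,0,0,0,0,0,1]'

```text
time: 25.37
tool_pos: [434.9, 103.2, 17.3]
tcp_rot: [3.138, 0.001, 1.633]
contact_force: [0.6, -0.3, -1.4]
grip_width: 53.3
```

```bash
python3 -c "
from h import *
plan('m54',120)"
```

```text
t 25.37 pos [434.9 103.2  17.3] rpy [1.7979e+02 8.0000e-02 9.3590e+01] w 53.3 F [ 0.6 -0.3 -1.4]
shift units [-5.19  7.85 -5.1 ] turn [ 0.05  0.02 -0.09]
```

Emit:
step_arm --moves '[0,0,-0.4,0,0,0,1,0,0,-0.8,0,0,0,1,0,0,-1,0,0,0,1,0,0,-1,0,0,0,1,-0.5,0.6,-0.9,0,0,0,1,-0.7,1,-0.5,0,0,0,1,-0.7,1,-0.1,0,0,0,1,-0.7,1,0,0,0,0,1]'

```text
time: 26.03
tool_pos: [505.6, 56.7, 117.9]
tcp_rot: [-3.137, 0.001, 1.638]
contact_force: [-0.1, 0.4, -2.2]
grip_width: 53.8
```

Emit:
step_arm --moves '[-0.7,1,0,0,0,0,1,-0.7,1,0,0,0,0,1,-0.5,0.9,0,0,0,0,1,-0.2,0.5,0,0,0,0,1,0,0,0,0,0,0,1,0,0,0,0,0,0,1]'

```text
time: 26.53
tool_pos: [582.2, 14.2, 121.0]
tcp_rot: [-3.14, 0.002, 1.635]
contact_force: [0.1, 0.9, -2.0]
grip_width: 53.7
```

```bash
python3 -c "
from h import *
plan('m54',40)"
```

```text
t 26.53 pos [582.2  14.2 121. ] rpy [-1.7994e+02  1.2000e-01  9.3670e+01] w 53.7 F [ 0.1  0.9 -2. ]
shift units [-0.27  0.77  4.05] turn [-0.02  0.03 -0.07]
```

Emit:
step_arm --moves '[-0.12,0.35,0.6,0,0,0,1,-0.1,0.35,0.8,0,0,0,1,0,0,0.8,0,0,0,1,0,0,0.8,0,0,0,1,0,0,0.6,0,0,0,1,0,0,0.2,0,0,0,1,0,0,0,0,0,0,1]'

```text
time: 27.12
tool_pos: [590.5, 14.2, 44.7]
tcp_rot: [-3.137, 0.001, 1.638]
contact_force: [0.3, -0.4, -2.4]
grip_width: 53.3
```

```bash
python3 -c "
from h import *
plan('m54',23.3)"
```

```text
t 27.12 pos [590.5  14.2  44.7] rpy [-1.7972e+02  5.0000e-02  9.3860e+01] w 53.3 F [ 0.3 -0.4 -2.4]
shift units [-0.25  0.35  1.07] turn [-0.07  0.01 -0.02]
```

Emit:
step_arm --moves '[-0.22,0.3,0.3,-0.07,0,0,1,0,0,0.3,0,0,0,1,0,0,0.1,0,0,0,1,0,0,0,0,0,0,1,0,0,0,0,0,0,1]'

```text
time: 27.53
tool_pos: [597.7, 10.5, 32.1]
tcp_rot: [3.138, 0.001, 1.639]
contact_force: [-0.2, 0.1, -2.1]
grip_width: 53.6
```

```bash
python3 -c "
from h import *
plan('m54',23.3)"
```

```text
t 27.53 pos [597.7  10.5  32.1] rpy [1.7981e+02 8.0000e-02 9.3910e+01] w 53.6 F [-0.2  0.1 -2.1]
shift units [-0.04  0.    0.44] turn [ 0.05  0.02 -0.01]
```

Emit:
step_arm --moves '[-0.04,-0.03,0.2,0.05,0,0,1,0,0,0.1,0,0,0,1,0,0,0,0,0,0,1]'

```text
time: 27.78
tool_pos: [597.7, 9.5, 26.5]
tcp_rot: [3.14, 0.002, 1.639]
contact_force: [-0.3, 0.7, -1.8]
grip_width: 53.2
```

Emit:
step_arm --moves '[0,0,0.06,0,0,0,1]'

```text
time: 27.87
tool_pos: [597.8, 9.4, 25.4]
tcp_rot: [3.14, 0.002, 1.639]
contact_force: [0.7, 0.6, -1.8]
grip_width: 53.7
```

Emit:
step_arm --moves '[0,0,0.07,0,0,0,1]'

```text
time: 27.95
tool_pos: [597.9, 9.4, 24.0]
tcp_rot: [3.14, 0.002, 1.639]
contact_force: [0.9, -0.4, -1.3]
grip_width: 53.4
```

Emit:
step_arm --moves '[0,-0.02,0.06,0,0,0,1]'

```text
time: 28.03
tool_pos: [597.8, 9.4, 23.3]
tcp_rot: [3.139, 0.002, 1.639]
contact_force: [-2.4, 0.2, 12.5]
grip_width: 53.5
```

Contact. Release, lift, and retreat toward the robot.

Emit:
step_arm --moves '[0,0,0,0,0,0,0.2,0,0,0,0,0,0,-1,0,0,0,0,0,0,-1,0,0,0,0,0,0,-1,0,0,0,0,0,0,-1,0,0,0,0,0,0,-1,0,0,0,0,0,0,-1]'

```text
time: 28.62
tool_pos: [598.6, 9.3, 24.1]
tcp_rot: [3.137, 0.002, 1.639]
contact_force: [0.5, 0.3, -0.5]
grip_width: 88.5
```

Emit:
step_arm --moves '[0,0,-0.3,0,0,0,-1,0,0,-0.8,0,0,0,-1,0,0,-1,0,0,0,-1,0,0,-1,0,0,0,-1,0,0,-1,0,0,0,-1,0,0,-0.6,0,0,0,-1,0,0,0,0,0,0,-1]'

```text
time: 29.2
tool_pos: [597.2, 9.6, 123.0]
tcp_rot: [3.14, 0.002, 1.639]
contact_force: [-0.1, -0.6, -0.2]
grip_width: 92.0
```

Emit:
step_arm --moves '[0,-1,-0.2,0,0,0,-1,0,-1,-0.2,0,0,0,-1,0,-1,-0.2,0,0,0,-1,0,-1,0,0,0,0,-1,0,-1,0,0,0,0,-1,0,-1,0,0,0,0,-1,0,-1,0,0,0,0,-1,0,0,0,0,0,0,-1]'

```text
time: 29.87
tool_pos: [450.2, 0.2, 132.3]
tcp_rot: [3.141, 0.001, 1.639]
contact_force: [0.1, 0.2, -1.0]
grip_width: 91.8
```

```bash
python3 -c "
from h import *
plan('m44',130)
s=capture('scene'); t=capture('top')
cv2.imwrite('pics/s8.png',s[:,:,::-1]);cv2.imwrite('pics/t8.png',t[:,:,::-1])
cs={64:((376,239),(283,197)),54:((337,263),(326,194)),44:((294,290),(371,190)),34:((249,316),(413,189))}
for g,(a,b) in cs.items():
  print(g);dial('scene',s[:,:,0],*a,51,bgp=130,fs=(.3,.4));dial('top',t[:,:,0],*b,51,bgp=130,fs=(.2,.3,))
z=cv2.resize(t[165:230,255:440,::-1],None,fx=4.2,fy=4.2,interpolation=2); cv2.imwrite('pics/z8.png',np.clip(z*1.7,0,255).astype(np.uint8))
"
```

```text
t 29.87 pos [4.502e+02 2.000e-01 1.323e+02] rpy [1.7996e+02 8.0000e-02 9.3930e+01] w 91.8 F [ 0.1  0.2 -1. ]
shift units [-4.54  7.4   0.13] turn [ 0.01  0.02 -0.  ]
64
scene 0.3 [376.3  238.61] [23.5 29.3] [592.1 101.3]
scene 0.4 [376.36 238.64] [23.7 29.8] [592.2 101.4]
top 0.2 [282.74 195.78] [23.8 24.1] [593.8 100.2]
top 0.3 [282.74 195.78] [24.5 24.9] [593.8 100.2]
54
scene 0.3 [336.22 262.85] [21.2 25.5] [597.9   9.6]
scene 0.4 [336.25 262.84] [21.4 25.9] [597.9   9.6]
top 0.2 [383.73 195.37] [ 38.7 416. ] [ 598.1 -109.7]
top 0.3 [365.18 195.72] [ 38.7 351.1] [596.7 -71.1]
44
scene 0.3 [293.89 289.26] [18.7 21.1] [605.  -81.3]
scene 0.4 [293.89 289.22] [18.9 21.5] [605.  -81.2]
top 0.2 [370.86 190.95] [15.  15.8] [606.9 -82.8]
top 0.3 [370.78 190.93] [16.  16.8] [607.  -82.7]
34
scene 0.3 [249.04 316.36] [15.3 17.4] [ 610.5 -169.6]
scene 0.4 [249.05 316.29] [15.7 17.8] [ 610.4 -169.5]
top 0.2 [412.87 188.8 ] [10.6 11.6] [ 612.9 -170.1]
top 0.3 [410.1  193.24] [27.6 28.3] [ 603.5 -164.4]
```

View pics/s8.png

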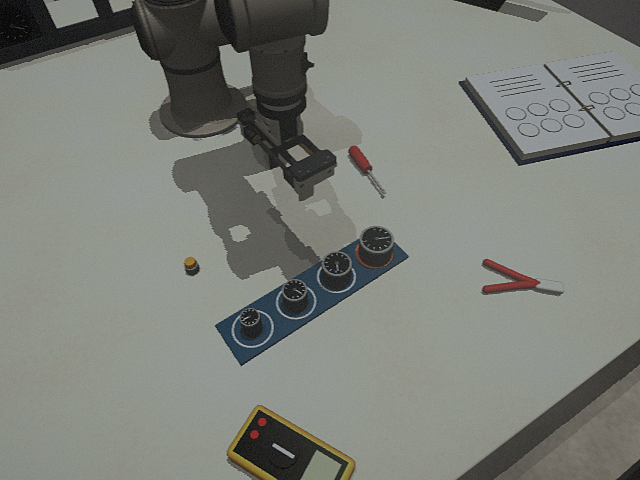

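View pics/z8.png

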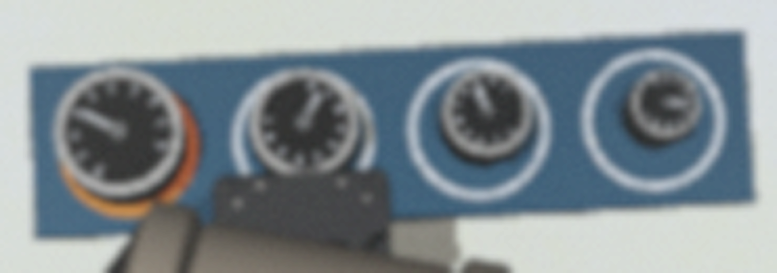

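All four stand face up in order, each within about 1–3 mm of its mark. The lamp (191,266) and screwdriver (367,172) have not moved, and the arm is clear. Handing in.

```bash
python3 -c "
from plant import *
print(close_job())"
```

```text
the job is handed in; nothing more can be done
None
```

All four gauges are on the blue board in order of size, face up: 64 on orange, then 54, 44 and 34 at the far end. Each was lowered until the wrist force showed it touching the board, then released. I handed the job in at about 30 s, with the open gripper some 130 mm above the bench and clear of everything.

My last pictures gave these distances from each mark's centre:

| Gauge | Scene camera | Top camera |
|---|---|---|
| 64 | about 1.7 mm | about 1.9 mm |
| 54 | about 1 mm | fit failed, hand in view |
| 44 | about 2.3 mm | about 2.8 mm |
| 34 | about 1 mm | about 1.9 mm (rough fit) |

- **Largest error:** the 44 is the furthest off. I judged that acceptable and did not re-grip it.
- **Camera disagreement:** the two cameras disagree with each other by about 1.5–2 mm, close to their stated calibration error.
- **Lamp and screwdriver:** both look unmoved in the last scene picture, checked by eye rather than measured.

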